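Set out the tea corner

TASK

Set out the self-service tea corner: stand the green condensed-milk tin in the middle of the left half of the wooden tray and the yellow-lidded sugar jar in the middle of its right half (left and right as seen from the robot), then stand the red-lidded cinnamon jar centrally on top of the milk tin. Lay the kitchen timer flat on the worktop exactly half way between the bell and the green tea tin, in line with them. Keep the jars and the tin upright throughout, and do not disturb the tea light or the orange note pad.

Things in the scene. Friction and masses are not known exactly. Their poses are not given: they have to be found in the camera images.
- tray: brown wooden serving tray, fixed, 130 mm along its own x by 200 mm along its own y; floor top 8 mm above the worktop, an 8 mm wide lip along each long side (top at 16 mm), short ends open. Origin: centre of its underside. Its +y points to the robot's left within 0.3 rad: the left half is at +y. The middles of the halves lie 50 mm from its centre along y
- bell: brass-coloured domed service bell on a black base, fixed, 68 mm across, 53 mm high. Origin: centre of its underside
- tea_tin: sage-green round tea tin with a wooden lid and knob, fixed, 70 mm across, 100 mm high. Origin: centre of its underside. It stands 220 mm from the bell, centre to centre, side by side as seen from the robot; which of the two is on the left changes. Behind them, from y = -0.20 to the right, a tall clear acrylic screen stands upright across the worktop at x = 0.665
- milk_tin: loose green condensed-milk tin with flat silvery top, 57 mm diameter, 72 mm high, about 0.18 kg. Origin: centre of its underside, z up
- sugar_jar: loose clear jar of white sugar with a yellow lid, round, 62 mm across, 110 mm high (lid 59 mm across, top 11 mm), about 0.33 kg. Origin: centre of its underside, z up
- cinnamon_jar: loose slim spice jar with a red lid, round, 44 mm across, 98 mm high, about 0.11 kg. Origin: centre of its flat underside, z up
- timer: loose flat cream kitchen timer with a grey display and three keys (one red), 58 mm along its own x by 62 mm along its own y, straight sides 16 mm high, 18 mm over the keys, about 0.07 kg. Origin: centre of its underside
- tea_light: small white tea light with green wax, loose bystander, 38 mm across, 15 mm high, to be left alone. Origin: centre of its underside
- note_pad: small orange note pad, loose bystander, 41 x 51 mm, 8 mm thick, to be left alone. Origin: centre of its underside

How it is judged:
By the outcome, as a careful person would: the job done as asked, in the order asked, and still so for the second after the job is handed in, with the robot touching nothing.
It also fails if it takes over 104 s, if anything falls off the work surface, if the arm or the gripper's body presses on something with over 40 N, if the wrist force passes 120 N, or if a joint passes its speed limit or range.

ROBOT

A 6-joint arm with a two-finger parallel gripper is mounted at the origin on a cart in front of the work surface, level with it; the furniture and walls round the work are solid. World frame = base frame: x ahead of the robot, y to its left, z up, the work surface at z = 0. Lengths are in m, angles in rad, forces in N, time in s.
With the tool pointing down it reaches from about 0.35 to 0.975 m from the base axis. Payload 7.1 kg.
Tool frame: the origin (TCP) lies midway between the tips of the shut fingers; the grasp point (between the pads) lies 19 mm behind it; z points along the fingers, y is the line along which they close (so a half turn about z gives the same grasp; the last joint's range is limited). The gripper opens to 88 mm and grips with 3 to 60 N. Pads are 20 mm wide; open, the fingers measure 115 mm over their backs; the gripper's body (75 mm by 178 mm) begins 61 mm behind the grasp point.
Start: joints at [1.148, 0.423, 1.63, -0, 1.089, -0.019], TCP at [0.246, 0.575, 0.223] pointing down, gripper open.
Joint ranges: [-3, 3], [-0.9, 2.11], [0.09, 2.58], [-1.31, 4.45], [0.11, 2.69], [-2.54, 2.54]. Speed limits (rad/s): [2.39, 2.39, 3.01, 3.14, 3.14, 3.14].

INTERFACE

Orientations are given as a unit quaternion [w, x, y, z].
In Python, from station import move_pose, movel, movej, command_gripper, wait, inverse_kinematics, read_camera, camera_info, MotionError, job_done, get_time, get_joint_pos, get_qvel, get_effort, get_tcp_pos, get_ee_rot, get_ft_force, get_ft_torque, get_grip_width, get_finger_force gives the robot as it stands. Calls block until the motion is done:
- move_pose(position, orientation): joint-space move of the TCP to a pose.
- movel(position, frame=None, v=0.15, until_force=None): straight line of the TCP; frame=None keeps the orientation; v is the mean speed in m/s. With until_force (N) it stops when the force on the tool has changed by that much, and returns True; else False.
- movej(angles): joint-space move.
- command_gripper(opening): opening from 0.0 (shut) to 1.0 (fully open); the grip force is fixed at half the most; returns when the fingers have stopped.
- wait(seconds).
- inverse_kinematics(position, orientation): joint angles nearest the present ones, or None.
- read_camera(name): name is "scene" or "top" or "wrist"; returns the picture (480x640x3 uint8, red, green, blue); there is no depth.
- camera_info(name): a dict with "intrinsics" (3x3 intrinsics, pixels), "T" (4x4, takes a point from camera to world coordinates); the wrist camera has in their place "tool_from_camera" (4x4, takes a point from camera to tool coordinates, whose origin is the TCP and whose axes are the flange's). Camera axes: x right, y up, looking along -z (the intrinsics and any distortion apply to the point x, -y, -z); pixel columns grow to the right and rows downward; lengths in m; the calibration is good to about 2 mm. A picture is of the moment at which its call begins: read the wrist's pose just before it. camera_info takes no time and is no camera call.
A pose or a line that the arm cannot do raises MotionError and nothing moves.
- job_done(): hands the job in; it is judged then, once.
Readings, each from a call of its own:
- get_time(): time.
- get_joint_pos(): joint angles.
- get_qvel(): joint speeds.
- get_effort(): joint torques, N m.
- get_tcp_pos(): TCP position.
- get_ee_rot(): TCP orientation.
- get_ft_force(): force on the tool from outside, world axes, zero at the start.
- get_ft_torque(): the same for the moment, N m.
- get_grip_width(): opening from 0.0 (shut) to 1.0 (fully open).
- get_finger_force(): force on a finger pad.
Only numpy, scipy, OpenCV 4.12 (cv2) and the standard library are available. Lean on these libraries where they do the work, as an engineer would, in place of code of your own. Each camera call takes 0.05 s, during which the arm holds its last target. There are 200 camera calls.

## Working session

There is one attempt and no reset: what is moved stays moved. The work goes in short steps, each a Python script; the robot and the scene stay as the last script left them, time stands still between calls to the robot, and variables do not carry over. Pictures are saved under pics/ and viewed, at most 14 in all, crops included, and the job is handed in when it is done.

```bash
ls; mkdir -p pics
python3 - <<'E'
from station import *
import cv2,numpy as np
for n in("scene","top","wrist"):
    im=read_camera(n);cv2.imwrite(f"pics/{n}0.png",im[:,:,::-1]);print(n,camera_info(n))
print(get_tcp_pos(),get_ee_rot(),get_time(),get_grip_width())
E
```

```text
pics
scene {'intrinsics': array([[598.73655441,   0.        , 319.17484902],
       [  0.        , 598.73655441, 238.63071106],
       [  0.        ,   0.        ,   1.        ]]), 'T': array([[ 0.87928164,  0.21400899, -0.4255161 , -0.05363254],
       [-0.47563646,  0.44173962, -0.76068132, -1.05922115],
       [ 0.02517468,  0.87124408,  0.49020402,  0.6990587 ],
       [ 0.        ,  0.        ,  0.        ,  1.        ]])}
top {'intrinsics': array([[434.78527603,   0.        , 315.4177601 ],
       [  0.        , 434.78527603, 239.40343018],
       [  0.        ,   0.        ,   1.        ]]), 'T': array([[ 0.00946764,  0.98736786, -0.15816154,  0.36770382],
       [-0.99995122,  0.00979342,  0.00128051, -0.05430168],
       [ 0.00281328,  0.1581417 ,  0.98741242,  0.94293135],
       [ 0.        ,  0.        ,  0.        ,  1.        ]])}
wrist {'intrinsics': array([[422.04441326,   0.        , 318.37720556],
       [  0.        , 422.04441326, 243.27261338],
       [  0.        ,   0.        ,   1.        ]]), 'tool_from_camera': array([[ 1.07538594e-03,  9.60962422e-01,  2.76676828e-01,
         7.57484739e-02],
       [ 9.99999417e-01, -1.00598269e-03, -3.92782256e-04,
         1.10690212e-04],
       [-9.91168871e-05,  2.76677089e-01, -9.60962943e-01,
        -1.61841798e-01],
       [ 0.00000000e+00,  0.00000000e+00,  0.00000000e+00,
         1.00000000e+00]])}
[0.24538673 0.57439696 0.2221054 ] [-1.19431968e-04  2.00535382e-01  9.79686308e-01 -5.34007910e-04] 0.15 1.0014190100511964
```

View pics/scene0.png

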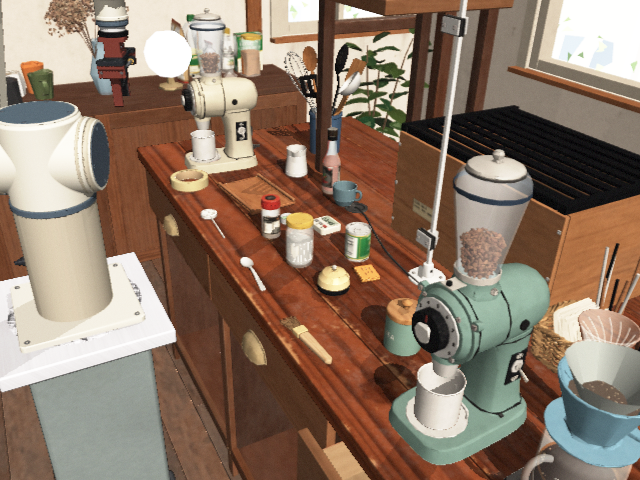

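View pics/top0.png

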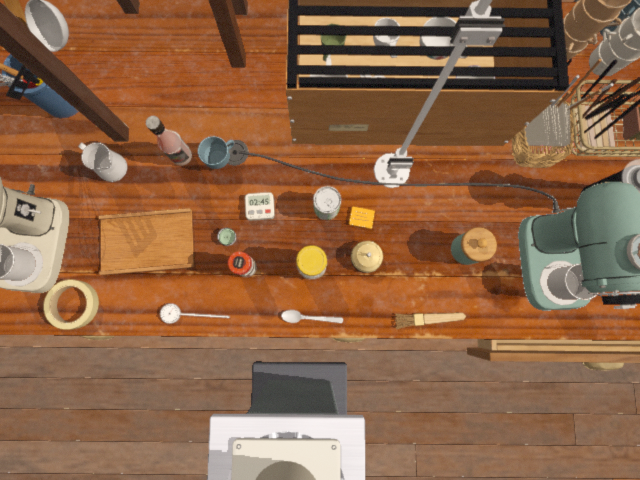

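The scene view shows all items standing. In the top view: tray about (146,241), cinnamon lid (239,263), tea light (227,237), timer (260,206), milk tin (327,198), sugar lid (312,261), note pad (362,217), bell (367,256), tea tin (474,246). There is a lamp post foot at (392,170) and a cable near row 170.

```bash
cat > h.py <<'E'
from station import *
import cv2,numpy as np
def ray(n,uv,tcp=None,R=None):
    c=camera_info(n);K=c["intrinsics"]
    T=c["T"] if n!="wrist" else wT(c,tcp,R)
    d=np.linalg.inv(K)@[uv[0],uv[1],1.];d=T[:3,:3]@(d*[1,-1,-1]);return T[:3,3],d
def wT(c,tcp,q):
    from scipy.spatial.transform import Rotation as Ro
    T=np.eye(4);T[:3,:3]=Ro.from_quat([q[1],q[2],q[3],q[0]]).as_matrix();T[:3,3]=tcp
    return T@c["tool_from_camera"]
def onz(n,uv,z,tcp=None,R=None):
    o,d=ray(n,uv,tcp,R);return o+d*(z-o[2])/d[2]
def proj(n,p,tcp=None,R=None):
    c=camera_info(n);T=c["T"] if n!="wrist" else wT(c,tcp,R)
    q=T[:3,:3].T@(np.array(p)-T[:3,3]);q=c["intrinsics"]@(q*[1,-1,-1]);return q[:2]/q[2]
def blob(im,roi,lo,hi):
    x0,x1,y0,y1=roi;h=cv2.cvtColor(im[y0:y1,x0:x1].copy(),cv2.COLOR_RGB2HSV)
    lo=list(lo);m=cv2.inRange(h,tuple(lo),tuple(hi)) if lo[0]<=hi[0] else cv2.inRange(h,tuple(lo),(180,hi[1],hi[2]))|cv2.inRange(h,(0,lo[1],lo[2]),tuple(hi))
    m=cv2.morphologyEx(m,cv2.MORPH_CLOSE,np.ones((3,3)))
    cs,_=cv2.findContours(m,cv2.RETR_EXTERNAL,cv2.CHAIN_APPROX_NONE)
    return max(cs,key=cv2.contourArea)[:,0].astype(np.float32)+[x0,y0] if cs else None
E
python3 - <<'E'
from h import *
im=cv2.imread("pics/top0.png")[:,:,::-1].copy()
cv2.imwrite("pics/crop0.png",cv2.resize(im[175:295,90:510],None,fx=1.9,fy=1.9,interpolation=cv2.INTER_CUBIC)[:,:,::-1])
for n,roi,lo,hi,z in [("sugar",(290,335,240,285),(20,150,120),(35,255,255),.11),("cin",(220,262,245,282),(170,150,60),(6,255,255),.098),
 ("pad",(345,380,203,235),(8,150,200),(24,255,255),.008),("bell",(345,390,238,278),(18,40,60),(35,200,255),.03),("teatin",(445,500,225,270),(8,60,120),(22,200,255),.095),
 ("timer",(240,280,188,225),(15,10,150),(50,90,255),.016),("tlight",(212,242,225,248),(40,25,60),(90,255,255),.012)]:
    c=blob(im,roi,lo,hi)
    if c is None:print(n,None);continue
    (u,v),wh,a=cv2.minAreaRect(c.astype(np.float32));e=cv2.fitEllipse(c.astype(np.float32))
    print(n,np.round([u,v,*wh,a],1),np.round(e[0],1),onz("top",(u,v),z).round(4))
# guessed pixel points
for n,uv,z in [("milk",(327,194),.072),("tr1",(100,213),.016),("tr2",(191,210),.016),("tr3",(193,268),.016),("tr4",(101,274),.016)]:print(n,onz("top",uv,z).round(4))
E
```

```text
sugar [311.3 259.8  29.7  29.   45. ] [311.2 259.9] [ 0.4614 -0.0477  0.11  ]
cin [243.9 265.4  11.9  22.5  33.7] [240.  262.9] [0.4503 0.0835 0.098 ]
pad [361.6 216.8  23.2  18.2  10.3] [361.6 216.9] [ 0.5687 -0.1565  0.008 ]
bell [366.5 256.   30.   31.   90. ] [366.6 256.2] [ 0.4795 -0.1638  0.03  ]
teatin [472. 247.  44.  54.  90.] [470.9 246. ] [ 0.4914 -0.3642  0.095 ]
timer [259.2 205.9  26.2  28.6  86.4] [259.2 205.9] [0.5892 0.0681 0.016 ]
tlight [226.5 236.5  15.   15.   90. ] [226.4 236.4] [0.5213 0.1374 0.012 ]
milk [ 0.6023 -0.0784  0.072 ]
tr1 [0.5697 0.414  0.016 ]
tr2 [0.5784 0.2164 0.016 ]
tr3 [0.4518 0.2052 0.016 ]
tr4 [0.4371 0.4003 0.016 ]
```

View pics/crop0.png

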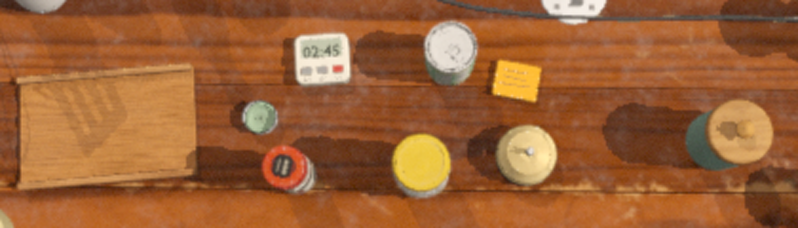

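The crop confirms round lids: milk top centre about (327,199), sugar lid (312,261), cinnamon lid (240.5,263) and the timer nearly square to the axes. I'll refine these with the wrist camera from above.

Run:
```python
from h import *
import pickle
D=[]
for i,(x,y) in enumerate([(.45,.3),(.44,.03),(.44,-.24)]):
    move_pose([x,y,.33],[0,0,1,0]);wait(.15)
    p,q=get_tcp_pos(),get_ee_rot();im=read_camera("wrist");D.append((p,q,im));cv2.imwrite(f"pics/w{i}.png",im[:,:,::-1]);print(p,q,get_time())
pickle.dump(D,open("D.pkl","wb"))
```

```text
[0.44953272 0.30072077 0.32957063] [-3.36929760e-04 -5.65426390e-04  9.99999768e-01 -1.74749021e-04] 1.7
[0.44033018 0.0310095  0.32993857] [-3.73158819e-05 -8.43048864e-04  9.99999641e-01  7.77914919e-05] 2.95
[ 0.44041028 -0.23877503  0.33010129] [ 9.06807581e-05 -9.51122820e-04  9.99999542e-01  6.25872155e-05] 4.2
```

View pics/w0.png

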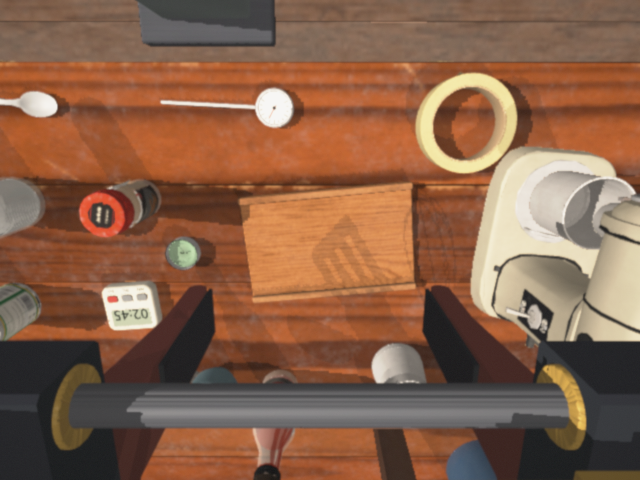

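View pics/w1.png

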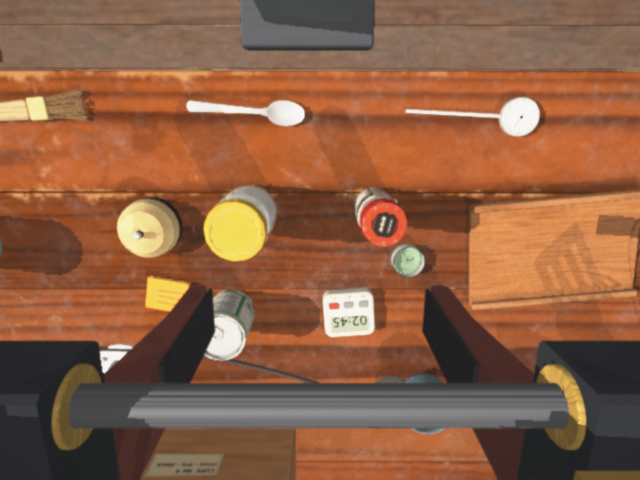

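View pics/w2.png

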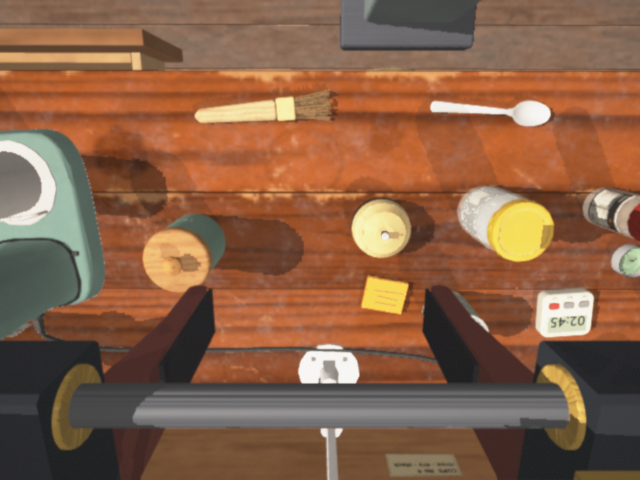

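w0 shows the tray with corners about (241,198), (411,184), (416,290) and (253,301). w1 shows the sugar lid (235,230), cinnamon lid (383,223), tea light (407,260), timer (349,312) and milk tin (228,340). w2 shows the tea tin lid (176,259), bell (382,228) and note pad (386,295).

Run:
```python
from h import *
import pickle
D=pickle.load(open("D.pkl","rb"))
def W(k,uv,z):return onz("wrist",uv,z,D[k][0],D[k][1])
Y=((20,150,120),(35,255,255));Rd=((170,150,60),(6,255,255));B=((18,40,60),(35,200,255));T=((15,8,165),(50,90,255));O=((8,150,200),(24,255,255));Wd=((8,60,130),(22,210,255));G=((40,25,60),(90,255,255))
for n,k,roi,c,z in [("sugar",1,(200,280,195,265),Y,.11),("sugar",2,(480,560,190,265),Y,.11),("cin",1,(350,412,190,250),Rd,.098),("cin",0,(75,140,180,240),Rd,.098),
  ("timer",1,(315,382,283,342),T,.016),("timer",0,(98,165,275,335),T,.016),("timer",2,(530,600,283,342),T,.016),("bell",2,(345,420,190,262),B,.02),("bell",1,(110,190,190,262),B,.02),("knob?tea",2,(140,212,225,295),Wd,.09),("pad",2,(355,415,270,318),O,.008),("tl",1,(388,428,240,280),G,.013)]:
    q=blob(D[k][2],roi,*c)
    if q is None: print(n,k,None);continue
    q=q.astype(np.float32)
    P=np.array([W(k,u,z)[:2] for u in q],np.float32)*1000
    r=cv2.minAreaRect(P);cc=cv2.minEnclosingCircle(P);e=cv2.fitEllipse(P)
    print(n,k,"px",q.mean(0).round(),"rect",np.round([*r[0],*r[1],r[2]],1),"circ",np.round([*cc[0],cc[1]],1),"ell",np.round([*e[0],*e[1]],1))
# milk rim top in w1: silvery
im=D[1][2];h=cv2.cvtColor(im,cv2.COLOR_RGB2HSV)
im=D[0][2]
q=blob(im,(225,430,170,315),(9,80,150),(18,190,255)).astype(np.float32)
b=cv2.boxPoints(cv2.minAreaRect(q));print("tray px",b.round(1).tolist(),len(q));
a=cv2.approxPolyDP(q,8,True)[:,0] if False else cv2.approxPolyDP(q.reshape(-1,1,2),8,True)[:,0]
for u in a: print(u,W(0,u,.008)[:2].round(4),W(0,u,.016)[:2].round(4))
o=np.hstack([cv2.resize(D[1][2][280:370,190:290],None,fx=4,fy=4),cv2.resize(D[2][2][180:270,340:430],None,fx=4,fy=4)])
cv2.imwrite("pics/c2.png",o[:,:,::-1])
c3=np.vstack([cv2.resize(D[0][2][170:315,225:430],None,fx=2.4,fy=2.4)]);cv2.imwrite("pics/c3.png",c3[:,:,::-1])
```

```text
sugar 1 px [235. 230.] rect [462.4 -46.9  56.7  58.7  45.3] circ [462.3 -47.   29.7] ell [462.4 -46.7  57.   58.4]
sugar 2 px [520. 230.] rect [462.  -49.8  61.   57.2  48.7] circ [461.9 -50.1  30.9] ell [461.9 -50.   57.2  61. ]
cin 1 px [383. 222.] rect [457.4  93.7  44.6  46.1  87.7] circ [457.4  92.9  23.9] ell [457.2  93.3  43.4  46.5]
cin 0 px [106. 213.] rect [457.2  99.   44.1  52.6  15.3] circ [457.1  98.8  26.5] ell [457.3  98.9  43.9  52.1]
timer 1 px [348. 313.] rect [590.6  68.7  61.5  62.1   4.4] circ [590.3  68.2  39.5] ell [591.5  68.3  66.1  70.3]
timer 0 px [130. 307.] rect [592.3  69.7  58.5  61.7   4.5] circ [592.7  69.9  37.9] ell [592.3  69.8  64.8  69.2]
timer 2 px [564. 313.] rect [590.1  64.4  62.3  68.3   4.5] circ [590.5  63.9  42.3] ell [590.9  64.6  65.1  77.7]
bell 2 px [381. 228.] rect [ 4.822e+02 -1.663e+02  6.760e+01  6.710e+01  2.000e-01] circ [ 482.1 -166.2   35.1] ell [ 482.3 -166.7   65.1   69.3]
bell 1 px [149. 227.] rect [ 482.7 -164.9   65.6   72.5   19.5] circ [ 482.9 -164.5   36.7] ell [ 482.8 -164.6   65.4   72.8]
knob?tea 2 px [171. 262.] r
[... 550 characters left out ...]
240. 199.] [0.4597 0.2101] [0.4583 0.2116]
[249. 216.] [0.4798 0.2197] [0.478 0.221]
[225. 239.] [0.5078 0.1899] [0.5055 0.1918]
[243. 236.] [0.504  0.2115] [0.5019 0.213 ]
[246. 254.] [0.5264 0.2141] [0.5239 0.2155]
[225. 257.] [0.5302 0.1886] [0.5276 0.1905]
[247. 259.] [0.5327 0.215 ] [0.5301 0.2164]
[251. 287.] [0.5689 0.2183] [0.5656 0.2196]
[225. 289.] [0.5716 0.1862] [0.5683 0.1881]
[252. 294.] [0.5781 0.2191] [0.5748 0.2205]
[225. 296.] [0.5809 0.1856] [0.5775 0.1875]
[243. 302.] [0.5889 0.2075] [0.5853 0.2091]
[225. 314.] [0.6052 0.1842] [0.6014 0.1861]
[422. 314.] [0.6046 0.4309] [0.6008 0.4287]
[429. 283.] [0.5631 0.4365] [0.56   0.4343]
[413. 282.] [0.5618 0.4169] [0.5587 0.4149]
```

View pics/c2.png

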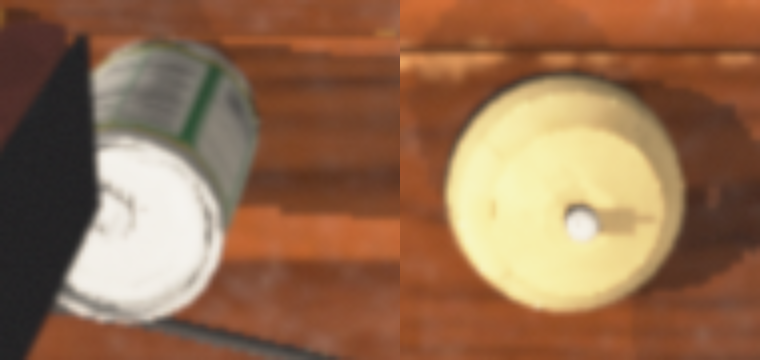

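View pics/c3.png

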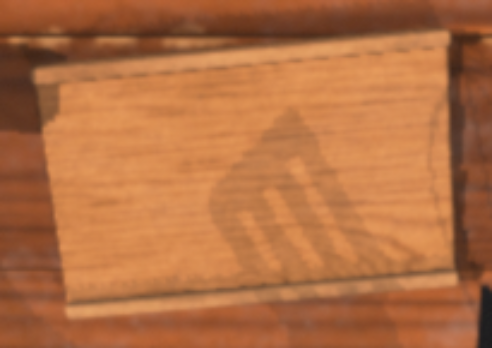

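c2 shows the milk top centre at roughly w1 (221,338), partly hidden by a finger, and the bell knob at w2 (385.8,235.5). c3 gives the tray lip corners in w0: (239.6,199), (411.3,183.8), (415,288.8) and (253.3,302). I'll take two more close views, over the tea tin and the milk tin, on the way to the first grasp.

Run:
```python
from h import *
import pickle
D=pickle.load(open("D.pkl","rb"))
def W(k,uv,z):return (1000*onz("wrist",uv,z,D[k][0],D[k][1])[:2]).round(1)
print("tray",[(W(0,u,0.),W(0,u,.008),W(0,u,.016)) for u in [(239.6,199.2),(411.3,183.75),(415,288.75),(253.3,302.5)]])
print("bellknob",W(2,(385.75,235.5),.053),"milk top cam",onz("top",(326.8,199.2),.072),"tea knob",W(2,(172,266),.1))
for x,y in [(.41,-.38),(.48,-.08)]:
    move_pose([x,y,.33],[0,0,1,0]);wait(.15)
    p,q=get_tcp_pos(),get_ee_rot();D.append((p,q,read_camera("wrist")))
print(get_time(),p)
pickle.dump(D,open("D.pkl","wb"))
o=np.hstack([D[3][2][100:340,200:440],D[4][2][150:390,200:440]]);cv2.imwrite("pics/c4.png",cv2.resize(o,None,fx=1.66,fy=1.66)[:,:,::-1])
```

```text
tray [(array([461.4, 208.1]), array([459.9, 209.6]), array([458.5, 211.2])), (array([442.7, 409. ]), array([441.6, 407.2]), array([440.5, 405.4])), (array([574. , 421.9]), array([570.7, 419.9]), array([567.4, 417.9])), (array([593.1, 218.9]), array([589.5, 220.3]), array([585.9, 221.6]))]
bellknob [ 482.2 -165.9] milk top cam [ 0.5912831  -0.07807588  0.072     ] tea knob [ 501.2 -382.1]
6.4 [ 0.48003724 -0.08102899  0.3299546 ]
```

View pics/c4.png

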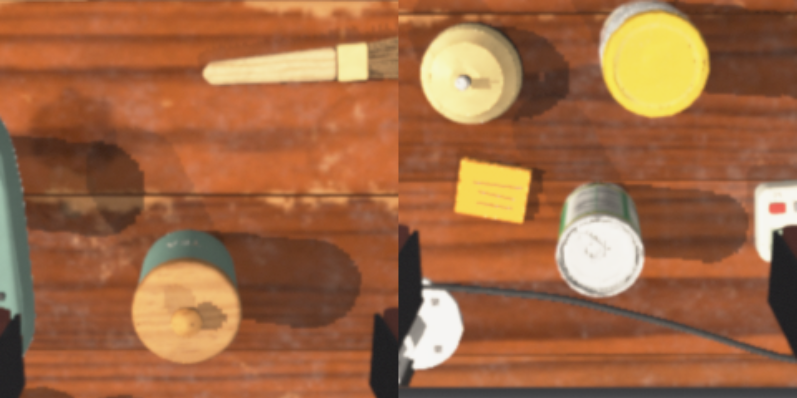

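c4 shows the tea-tin lid centre at picture (312.6,287.3) in the first view. The second view shows the milk top at (321.4,304.2) and the sugar lid at (355.2,188.5). The tray differs by a few mm between the top and wrist cameras, so I'll check its outline with a colour-ratio mask.

Run:
```python
from h import *
import pickle
D=pickle.load(open("D.pkl","rb"))
def W(k,uv,z):return (1000*onz("wrist",uv,z,D[k][0],D[k][1])[:2]).round(1)
print("tea lid",[W(3,(312.6,287.3),z) for z in(.08,.09)],"knob",W(3,(312,292.8),.098))
print("milk",W(4,(321.4,304.2),.072),"sugar",W(4,(355.2,188.5),.11),"bellknob",W(4,(238.5,199),.053))
def tray(im,roi,f):
    x0,x1,y0,y1=roi;a=cv2.GaussianBlur(im[y0:y1,x0:x1],(3,3),0).astype(float);r=np.clip(a[:,:,1]/(a[:,:,0]+1)*255,0,255).astype(np.uint8)
    t,m=cv2.threshold(r,0,255,cv2.THRESH_OTSU);m=cv2.morphologyEx(m,cv2.MORPH_CLOSE,np.ones((9,9)));m=cv2.morphologyEx(m,cv2.MORPH_OPEN,np.ones((25,25)))
    c=max(cv2.findContours(m,cv2.RETR_EXTERNAL,cv2.CHAIN_APPROX_NONE)[0],key=cv2.contourArea)[:,0]+[x0,y0]
    for z in(.008,.016):
        P=np.array([f(u,z)[:2] for u in c],np.float32);rr=cv2.minAreaRect(P);print(t/255,z,np.round([*rr[0],*rr[1],rr[2]],1), cv2.boxPoints(rr).round(0).tolist())
tray(D[0][2],(222,428,172,320),lambda u,z:W(0,u,z))
tray(D[1][2],(455,640,180,315),lambda u,z:W(1,u,z))
tray(cv2.imread("pics/top0.png")[:,:,::-1],(85,205,200,285),lambda u,z:1000*onz("top",u,z))
```

```text
tea lid [array([ 501.4, -384.3]), array([ 497.3, -384.2])] knob [ 500.  -384.7]
milk [593.7 -77.7] sugar [462.6 -47.5] bellknob [ 482.2 -164.8]
0.596078431372549 0.008 [512.1 315.  143.1 206.5   3.9] [[434.0, 413.0], [448.0, 207.0], [591.0, 217.0], [576.0, 423.0]]
0.596078431372549 0.016 [509.8 314.8 140.8 203.1   4. ] [[432.0, 411.0], [447.0, 209.0], [587.0, 218.0], [573.0, 421.0]]
0.596078431372549 0.008 [510.8 314.5 144.8 209.1   5.7] [[428.0, 411.0], [449.0, 203.0], [593.0, 218.0], [572.0, 426.0]]
0.596078431372549 0.016 [508.4 309.8 142.4 205.7   5.7] [[427.0, 405.0], [448.0, 200.0], [589.0, 214.0], [569.0, 419.0]]
0.6039215686274509 0.008 [508.4 311.5 141.2 201.4   5. ] [[429.0, 406.0], [447.0, 205.0], [588.0, 217.0], [570.0, 418.0]]
0.6039215686274509 0.016 [507.2 308.3 140.  199.6   5. ] [[429.0, 402.0], [446.0, 203.0], [586.0, 215.0], [568.0, 414.0]]
```

Measured positions in mm: milk (593,-78), sugar (462.4,-47.3), cinnamon (457,93), timer (591,68.5) at +4.5°, bell (482.2,-165.8), tea tin (499.5,-384.5). Bell to tea tin comes to 219.4, which matches the given 220. The tray centre is about (513.5,313.7) with yaw 0.093. I'm starting with the milk tin.

```bash
cat >> h.py <<'E'
def Q(psi):return [0,-np.sin(psi/2),np.cos(psi/2),0]
def pick(x,y,z,psi,zh,lift=.25):
    move_pose([x,y,zh],Q(psi));movel([x,y,z],v=.12);command_gripper(0.0);w=get_grip_width();movel([x,y,lift],v=.2)
    print("pick width mm",w*88,get_grip_width()*88,get_finger_force(),get_time())
def place(x,y,z,psi,zh,up=.3,op=1.0):
    move_pose([x,y,zh],Q(psi));movel([x,y,z+.012],v=.15);hit=movel([x,y,z-.004],v=.03,until_force=4)
    print("place",hit,get_tcp_pos(),get_time());command_gripper(op);movel([x,y,up],v=.2);print(get_time())
E
python3 - <<'E'
from h import *
for a,p in [((.593,-.078,.03),0),((.509,.3635,.038),1.2),((.509,.3635,.25),1.2),((.518,.264,.058),1.2),((.457,.093,.045),0),((.491,-.275,.03),-1.49),((.591,.0685,.03),-1.49)]:
    s=inverse_kinematics(a,Q(p));print(None if s is None else np.round(s,2))
pick(.593,-.078,.03,0,.12)
place(.5088,.3635,.038,1.2,.2)
E
```

```text
[-0.15  0.65  1.78 -0.    0.71 -1.72]
[ 0.6   0.67  1.72 -0.    0.75 -2.17]
[ 0.6   0.4   1.61 -0.    1.14 -2.17]
[ 0.45  0.59  1.82 -0.    0.73 -2.32]
[ 0.18  0.5   2.07 -0.    0.57 -1.4 ]
[-0.53  0.62  1.86 -0.    0.66 -0.61]
[ 0.1   0.65  1.79 -0.    0.7   0.01]
pick width mm 57.40671206837146 56.89975671634004 29.99960571527481 10.075
place True [0.5090052  0.36362676 0.03773045] 13.325
15.45
```

Milk gripped and placed. Next I pick the sugar and look back at the tray on the way. The jar would hide the view while carried, so I look first.

Run:
```python
from h import *
import pickle
move_pose([.45,.26,.33],Q(0));wait(.15)
p,q=get_tcp_pos(),get_ee_rot();im=read_camera("wrist");pickle.dump((p,q,im),open("E.pkl","wb"))
cv2.imwrite("pics/t1.png",cv2.resize(im[150:330,250:510],None,fx=3,fy=3)[:,:,::-1]);print(get_time())
```

```text
16.675
```

View pics/t1.png

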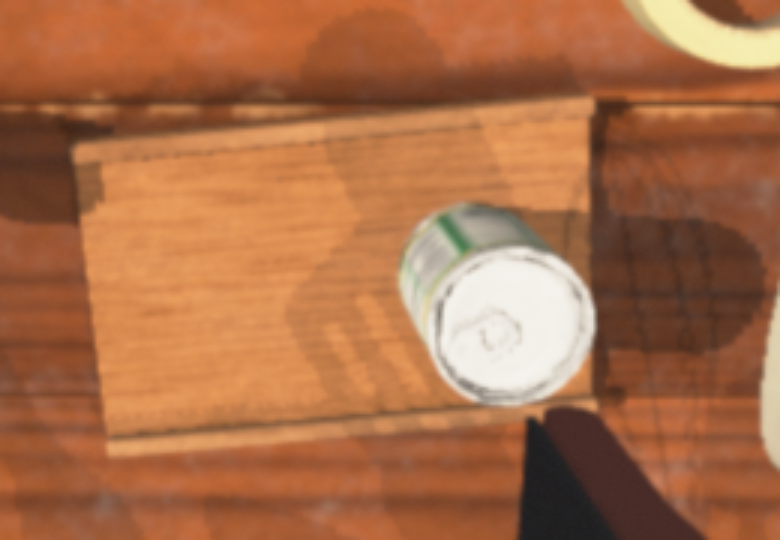

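t1 shows the tin standing on the tray's left half. In crop pixels (scale 3, offset 250,150), the tin top centre is at (513,325) and the tray corners are at (73,146), (594,98), (598,406) and (108,456).

Run:
```python
from h import *
import pickle
p,q,im=pickle.load(open("E.pkl","rb"))
W=lambda c,z:(1000*onz("wrist",(c[0]/3+250,c[1]/3+150),z,p,q)[:2]).round(1)
print("milk",W((513,325),.08))
for c in [(73,146),(594,98),(598,406),(108,456)]:print(W(c,0),W(c,.008),W(c,.016))
print("inner lips z.008 near",W((83,163),.008),W((590,113),.008),"far top inner z.016",W((106,440),.016),W((540,404),.016))
```

```text
milk [508.6 365.7]
[461.3 208.6] [459.9 209.5] [458.5 210.3]
[442.  411.2] [440.9 408.7] [439.8 406.3]
[569.9 424. ] [566.8 421.3] [563.6 418.7]
[592.9 219.9] [589.4 220.5] [585.8 221.2]
inner lips z.008 near [466.5 213.2] [446.7 407.7] far top inner z.016 [578.8 220.5] [562.8 395.3]
```

Relative to the tray the tin is within about 2 mm of target. The refined tray centre is (512.5,314.3), so sugar goes at (517.2,264.4). Next is the sugar, then the cinnamon pick, with another look before stacking.

Run:
```python
from h import *
pick(.4624,-.0473,.05,0,.2,.28)
place(.5172,.2644,.058,1.2,.22,.3)
import pickle
move_pose([.43,.16,.33],Q(0));wait(.15)
p,q=get_tcp_pos(),get_ee_rot();im=read_camera("wrist");pickle.dump((p,q,im),open("F.pkl","wb"));print(get_time())
for n,roi,lo,hi,z in [("sugar",(380,500,180,330),(20,150,120),(35,255,255),.118),("cin",(180,300,150,300),(170,190,110),(4,255,255),.098)]:
    c=blob(im,roi,lo,hi).astype(np.float32);P=np.array([onz("wrist",u,z,p,q)[:2]*1000 for u in c],np.float32);print(n,c.mean(0),cv2.minAreaRect(P),cv2.fitEllipse(P))
cv2.imwrite("pics/t2.png",cv2.resize(im[130:340,200:560],None,fx=2.2,fy=2.2)[:,:,::-1])
```

```text
pick width mm 59.98460790842601 60.03374358927531 29.999315086752176 21.2
place True [0.51778772 0.26444386 0.0577951 ] 24.0167
26.0167
27.225
sugar [424.75772 292.59277] ((511.6963806152344, 260.2896423339844), (50.00617599487305, 57.6475944519043), 43.28496170043945) ((513.6388549804688, 261.452880859375), (54.14091110229492, 56.10783004760742), 25.594966888427734)Traceback (most recent call last):
  File "<stdin>", line 8, in <module>
cv2.error: OpenCV(4.12.0) /io/opencv/modules/imgproc/src/shapedescr.cpp:361: error: (-201:Incorrect size of input array) There should be at least 5 points to fit the ellipse in function 'fitEllipseNoDirect'
```

Run:
```python
import pickle,cv2
p,q,im=pickle.load(open("F.pkl","rb"))
cv2.imwrite("pics/t2.png",cv2.resize(im[130:350,200:560],None,fx=2.2,fy=2.2)[:,:,::-1])
```

```text
(no output)
```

View pics/t2.png

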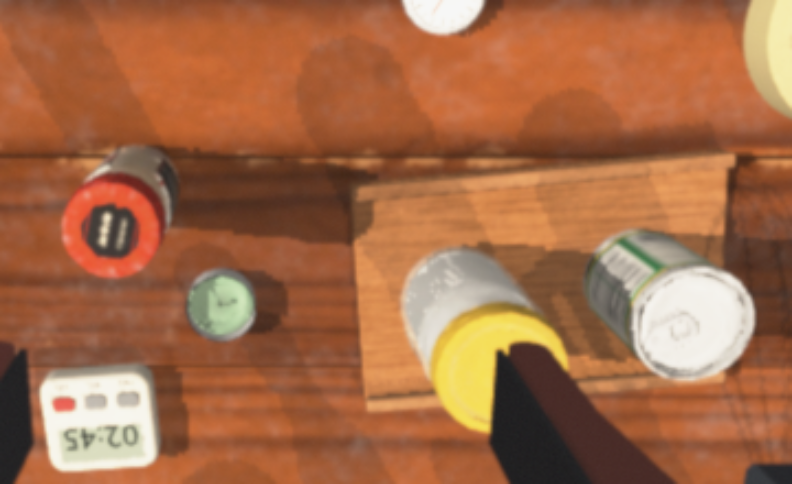

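t2 shows the sugar upright on the right half with its lid centre at crop (500,368), the milk top at (697,318), the cinnamon lid at (114,228), and the tea light and timer untouched. Now I check those, pick the cinnamon and stack it.

Run:
```python
from h import *
import pickle
p,q,im=pickle.load(open("F.pkl","rb"))
W=lambda c,z:onz("wrist",(c[0]/2.2+200,c[1]/2.2+130),z,p,q)[:2]
print("sugar",W((500,368),.118),"milk",W((697,318),.08),"cin",W((114,228),.098))
c=W((114,228),.098);g=np.array([.457,.0935])
assert np.hypot(*(c-g))<.006
c=(c+g)/2;m=np.array([.5088,.3643])
pick(*c,.045,0,.2,.3)
move_pose([*m,.24],Q(1.2));wait(.1)
place(*m,.125,1.2,.2,.32)
```

```text
sugar [0.515422   0.26478185] milk [0.50611921 0.36634305] cin [0.45818899 0.09639738]
pick width mm 43.997987904290284 43.73967276748459 29.999840419040993 31.4833
place True [0.50921902 0.36451025 0.12461152] 33.9667
35.925
```

Run:
```python
from h import *
import pickle
ps=-np.pi/2+.0785
pick(.5913,.0688,.005,ps,.1,.2)
im=read_camera("top");cv2.imwrite("pics/top1.png",im[:,:,::-1]);im2=read_camera("scene");cv2.imwrite("pics/sc1.png",im2[:,:,::-1])
a=cv2.resize(im[180:300,60:260],(400,240));b=cv2.resize(im2[150:270,200:400],(400,240))
cv2.imwrite("pics/t3.png",cv2.resize(np.hstack([a,b]),None,fx=1)[:,:,::-1])
place(.4909,-.2752,.005,ps,.15,.3)
move_pose([.40,-.275,.33],Q(0));wait(.15)
p,q=get_tcp_pos(),get_ee_rot();im=read_camera("wrist");pickle.dump((p,q,im),open("G.pkl","wb"));print(get_time())
cv2.imwrite("pics/t4.png",cv2.resize(im[150:350,150:470],None,fx=2.5,fy=2.5)[:,:,::-1])
```

```text
pick width mm 58.000623228483036 57.46009421284202 29.999869465827942 40.4583Traceback (most recent call last):
  File "<stdin>", line 7, in <module>
cv2.error: OpenCV(4.12.0) /io/opencv/modules/imgproc/src/resize.cpp:4211: error: (-215:Assertion failed) inv_scale_y > 0 in function 'resize'
```

Run:
```python
from h import *
import pickle
ps=-np.pi/2+.0785
im=cv2.imread("pics/top1.png");im2=cv2.imread("pics/sc1.png")
cv2.imwrite("pics/t3.png",np.hstack([cv2.resize(im[180:300,60:260],(400,240)),cv2.resize(im2[150:270,200:400],(400,240))]))
place(.4909,-.2752,.005,ps,.15,.3)
move_pose([.40,-.275,.33],Q(0));wait(.15)
p,q=get_tcp_pos(),get_ee_rot();im=read_camera("wrist");pickle.dump((p,q,im),open("G.pkl","wb"));print(get_time())
cv2.imwrite("pics/t4.png",cv2.resize(im[150:350,150:470],(800,500))[:,:,::-1])
```

```text
place True [ 0.49122612 -0.2754204   0.0048649 ] 43.3917
45.675
47.2917
```

View pics/t3.png

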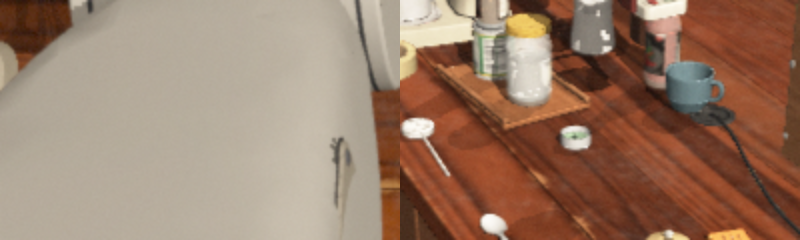

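View pics/t4.png

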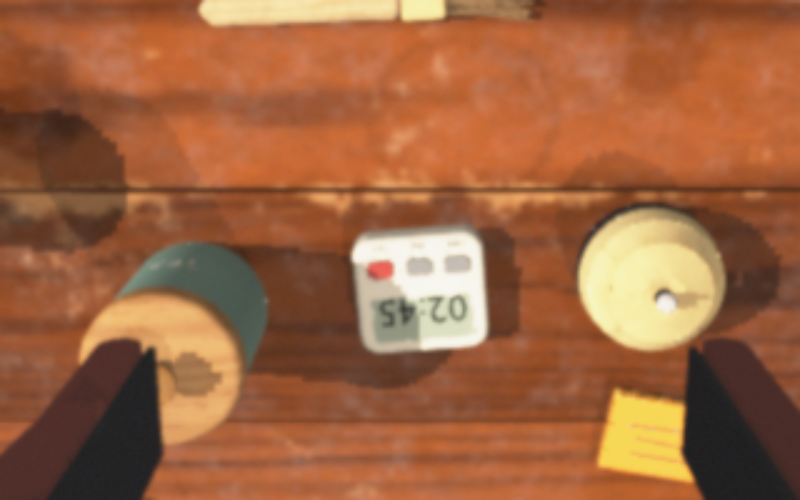

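t3 shows the sugar on the tray with the milk tin behind it; the red lid is above the crop and the tea light is untouched. t4 shows the timer flat, centre at crop (420,291), between the tea tin and the bell (knob (666,299)). I'll compute the numbers and take a last look at the stack.

Run:
```python
from h import *
import pickle
p,q,im=pickle.load(open("G.pkl","rb"))
W=lambda u,z:(1000*onz("wrist",u,z,p,q)[:2]).round(1)
for n,roi,lo,hi,z in [("timer",(285,350,235,297),(15,8,165),(50,90,255),.016),("bell",(375,445,225,295),(18,40,60),(35,200,255),.02)]:
    c=blob(im,roi,lo,hi);print(n,cv2.minAreaRect(np.array([W(u,z) for u in c],np.float32)))
print("timer",W((318,266.4),.016),"knob",W((416.4,269.6),.053))
move_pose([.42,.315,.40],Q(0));wait(.15)
p,q=get_tcp_pos(),get_ee_rot();im=read_camera("wrist");s=read_camera("scene");pickle.dump((p,q,im),open("H.pkl","wb"));print(get_time())
cv2.imwrite("pics/t5.png",np.hstack([cv2.resize(im[180:340,230:430],(500,400)),cv2.resize(s[130:230,215:285],(280,400))])[:,:,::-1])
```

```text
timer ((490.0582580566406, -275.17279052734375), (59.175323486328125, 61.44361114501953), 3.814075469970703)
bell ((481.92681884765625, -166.98609924316406), (70.88150024414062, 65.51918029785156), 27.474485397338867)
timer [ 490.  -275.1] knob [ 480.7 -166.7]
49.675
```

View pics/t5.png

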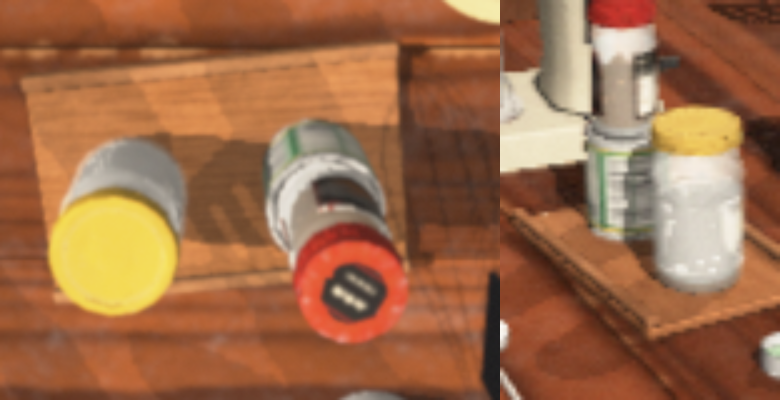

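t5 shows the cinnamon jar standing upright on the milk tin (lid at crop (351,282)) and the sugar lid at (115,250).

Run:
```python
from h import *
import pickle
p,q,im=pickle.load(open("H.pkl","rb"))
print("cin",onz("wrist",(370.4,292.8),.178,p,q),"sugar",onz("wrist",(276,280),.118,p,q))
```

```text
cin [0.50566747 0.36541547 0.178     ] sugar [0.51535403 0.26689555 0.118     ]
```

Everything is within about 3 mm of target, so I'm handing in.

```bash
python3 -c "
from station import *
print(job_done(),get_time())"
```

```text
the job is handed in; nothing more can be done
the job is handed in; nothing more can be done
```

The job is handed in at about 50 s: milk tin and sugar jar on the tray halves, cinnamon jar upright on the milk tin, timer flat half way between bell and tea tin (placements measured within about 3 mm), and no contact made with the tea light or note pad.

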